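Touch-test the slip on a drying clay figure

TASK

Find out whether the slip on the clay figure standing on the weighing scale is dry: lightly touch the flat top of the shorter of its two upright stubs with the fingertips, rest them there for about two seconds, then withdraw at least a hand's breadth. Keep the touch gentle, do not push the figure about, pinch or lift it, and touch no other part of it. The scale, the similar figure on the banding wheel and everything else on the bench must be left alone.

Things in the scene. Friction and masses are not known exactly. Their poses are not given: they have to be found in the camera images.
- figure: slip-coated clay figure, about 0.45 kg, standing loose on the scale's pan, any way round: an egg-shaped body 130 mm long (along its x) and 84 mm wide on a round foot 84 mm across, with a thin collar round its middle, two upright stubs (short and tall) on top and a peg slanting out at one side. Origin: centre of the foot's underside, z up
- short_top (a point): centre of the flat level top of the short stub, the spot to touch: a disc 30 mm across, 118 mm above the figure's underside, 32 mm from the figure's centre along its +x
- tall_top (a point): centre of the flat level top of the tall stub (26 mm across), 150 mm above the figure's underside, 30 mm from its centre along -x: it stands 62 mm from the short stub, axis to axis, and 32 mm higher; not to be touched
- short_end: the uppermost 8 mm of the short stub, the part to be touched, 30 mm across; its origin is the same as the figure's, not on the stub (use short_top)
- tall_stub: the tall stub, 26 mm across; its origin is the same as the figure's; not to be touched
- belly: the rest of the figure: foot, egg-shaped body, collar (94 mm across, highest point 97 mm above the figure's underside), peg slanting out to +y beside the tall stub (its end up to 96 mm high), and the short stub's stem; its origin is the same as the figure's; not to be touched
- scale: spring scale, fixed to the bench: square grey housing 150 x 150 x 50 mm with a round dial on its +x side. Origin: centre of its underside
- pan (a joint): how far the scale's square steel pan (140 x 140 mm, top 71 mm above the bench) is sunk, in m: about 0 with the figure alone on it, growing as it is pressed down, 0.013 at most; its spring gives way about 1 mm for each 1.5 N, and it rises again when released
- wheel: banding wheel, fixed: a round metal disc 180 mm across on a pedestal, top 71 mm above the bench. Origin: centre of its underside
- twin: the other figure, of the same shape and size, standing loose on the banding wheel. Origin: centre of its foot's underside
- glaze_jar: closed white jar, 56 mm across, 75 mm high, standing just beyond the scale; origin under its centre
- beaker: empty clear beaker, 64 mm across, 85 mm high, standing just beyond the banding wheel; origin under its centre
- kiln_post: clay-coloured upright cylinder, 30 mm across, 70 mm high, standing between scale and wheel; origin under its centre
- bowl: terracotta bowl, 100 mm across, 45 mm high, at the right; origin under its centre
- brush: paint brush lying on the bench, 190 mm long, at the left; origin under its middle
- vase: small slip-coated vase, 72 mm across, 100 mm high, at the left; origin under its centre
- test_tile: flat white ceramic tile 60 x 60 x 9 mm lying at the right; origin under its centre
Mind the look-alikes: they are no part of the job. Leave any blue, green or purple look-alike of the figure alone.

How it is judged:
On the way:
1. the fingertips rest on the top of the figure's short stub for a second (contact force between the fingers and short_end above 0.3 N and z of the grasp point in the frame of short_top above 0.004 m), for 1 s.
At the end, for the whole second after the job is handed in: the hand is more than 90 mm from the short stub's top, the figure stands upright and at rest on the risen pan within 8 mm of where it stood, and every other loose thing is within 8 mm of its start (distance between the grasp point and short_top above 0.09 m and distance of each of figure, twin, glaze_jar, beaker, kiln_post, bowl, brush, vase, test_tile from where it was at the start of the episode below 0.008 m and angle between figure's own z axis and vertical below 0.05 rad and linear speed of figure below 0.01 m/s and value of joint pan below 0.003 m); the robot touches nothing.
It fails at once if the figure is pressed harder than 15 N (contact force between any of the fingers, the arm and figure above 15 N).
It fails at once if the tall stub or any other part of the figure than the short stub's end is touched (contact force between any of the arm, the fingers and tall_stub above 0.5 N or contact force between any of the arm, the fingers and belly above 0.5 N).
It fails at once if the figure is pushed more than 20 mm, tipped, or lifted off the pan (distance of figure from where it was at the start of the episode above 0.02 m or angle between figure's own z axis and vertical above 0.12 rad or height (world z) of figure above 0.078 m).
It fails at once if the scale, the banding wheel or the other figure is touched (contact force between any of the arm, the fingers and scale above 0.5 N or contact force between any of the arm, the fingers and wheel above 0.5 N or contact force between any of the arm, the fingers and twin above 0.5 N).
It fails at once if another thing on the bench is touched or shifted (contact force between any of the arm, the fingers and glaze_jar above 0.5 N or contact force between any of the arm, the fingers and beaker above 0.5 N or contact force between any of the arm, the fingers and kiln_post above 0.5 N or contact force between any of the arm, the fingers and bowl above 0.5 N or contact force between any of the arm, the fingers and brush above 0.5 N or contact force between any of the arm, the fingers and vase above 0.5 N or contact force between any of the arm, the fingers and test_tile above 0.5 N or distance of any of twin, glaze_jar, beaker, kiln_post, bowl, brush, vase, test_tile from where it was at the start of the episode above 0.01 m).
It also fails if it takes over 40 s, if anything falls off the work surface, if the arm or the gripper's body presses on something with over 40 N, if the wrist force passes 120 N, or if a joint passes its speed limit or range.

ROBOT

A 7-joint arm with a two-finger parallel gripper is mounted at the origin on the work surface. World frame = base frame: x ahead of the robot, y to its left, z up, the work surface at z = 0. Lengths are in m, angles in rad, forces in N, time in s.
With the tool pointing down it reaches from about 0.425 to 0.925 m from the base axis. Payload 6.8 kg.
Tool frame: the origin (TCP) lies midway between the tips of the shut fingers; the grasp point (between the pads) lies r.grip_point_offset behind it (r.grip_point_offset is the distance from the TCP to the grasp point, in m); z points along the fingers, y is the line along which they close (so a half turn about z gives the same grasp; the last joint's range is limited). The gripper opens to 85 mm and grips with 20 to 120 N. Pads are 22 mm wide; open, the fingers measure 114 mm over their backs; the gripper's body (76 mm by 85 mm) begins 54 mm behind the grasp point. The pads swing forward as they close: fully open they stand 13 mm farther back than shut.
Start: joints at [-0.108, 0.477, 0.022, 1.555, -0.011, 1.109, -0.083], TCP at [0.675, 0, 0.194] pointing down, gripper open.
Joint ranges: [-2.96, 2.96], [-0.34, 2.1], [-1.41, 1.46], [0.24, 2.44], [-1.37, 4.51], [0.17, 1.92], [-2.96, 2.96]. Speed limits (rad/s): [2.39, 2.39, 3.14, 3.14, 3.14, 3.14, 3.14].

INTERFACE

Orientations are given as a rotation vector (axis times angle).
In Python, from bench import r gives the robot as it stands. The module is installed in compiled form; this text tells all that it offers.
- The arm moves only by the shell command python3 -m crank 'ROWS' [FORCE]. ROWS is JSON, a list of rows, each a list of 5 numbers: the shift along the world's x, y, z in units of 200 mm (1.0 is 200 mm), then the turn about the world's z in units of 45 degrees (1.0 is 45 degrees), then the opening, from -1 (shut) to 1 (fully open). In form: [[dx, dy, dz, turn, jaw], ...]. A call has 1 to 8 rows; each row shifts and turns the commanded pose from where the row before left it; what a row does not reach is not made up. A row lasts 1/12 s, in which the tool goes at most 41.7 mm and 7.16 degrees, less where a joint would pass 70% of its speed; a pose out of reach is approached as far as the arm can. A call with a number of a shift or a turn outside -1 to 1 is refused whole. A call with a gripper value outside its range is refused whole. The fingers move at their own pace and stop on an object; FORCE is the grip in N (left out, the last holds). Time passes only in rows, so rows that do not move let the fingers close. It gives the time, the measured TCP pose, the force, the opening and the grip force at its end, in the units of the state.
- r.get_obs(): the state, without advancing time (a new reading comes with each control period).
- r.grab_frame(name): name is "scene" or "side" or "wrist"; returns the picture (420x560x3 uint8, blue, green, red); there is no depth.
- r.camera_model(name): a dict with "fx", "fy", "cx", "cy" (pixels), "R" (3x3) and "t" (3): a world point X has camera coordinates R X + t. Camera axes: x right, y down, z forward; pixel columns grow to the right and rows downward; lengths in m; the calibration is good to about 2 mm. A picture is of the moment at which its call begins: read the wrist's pose just before it. camera_model takes no time and is no camera call; for the wrist camera it gives the pose at the moment of the call.
- r.hand_in(): hands the job in; it is judged then, once.
The state is a dict: "clock": time; "joints": joint angles; "qvel": joint speeds; "tau": joint torques, N m; "tcp_pos": TCP position; "orientation": TCP orientation; "contact_force": force on the tool from outside, world axes, zero at the start; "moment": the same for the moment, N m; "grip_width": finger opening in m; "gripper_force": force on a finger pad.
Only numpy, scipy, OpenCV 4.12 (cv2) and the standard library are available. Lean on these libraries where they do the work, as an engineer would, in place of code of your own. Each camera call takes 0.05 s, during which the arm holds its last target. There are 200 camera calls.

## Working session

There is one attempt and no reset: what is moved stays moved. The work goes in short steps, Python scripts to look and compute and a shell command to move; the robot and the scene stay as the last step left them, time stands still between calls to the robot, and variables do not carry over. Pictures are saved under pics/ and viewed, at most 10 in all, crops included, and the job is handed in when it is done.

```bash
mkdir -p pics
python3 - <<'E'
from bench import r
import cv2,numpy as np
a=r.grab_frame("scene");b=r.grab_frame("side")
cv2.imwrite("pics/scene0.png",a);cv2.imwrite("pics/side0.png",b)
o=r.get_obs();print(o["clock"],o["tcp_pos"],o["orientation"],o["contact_force"],r.grip_point_offset)
for n in("scene","side","wrist"):
    m=r.camera_model(n);R=np.array(m["R"]);print(n,m["fx"],m["cx"],m["cy"],-R.T@np.array(m["t"]),R.round(2).tolist())
E
```

```text
0.1 [ 6.74419450e-01 -1.75109838e-05  1.92844648e-01] [-2.22063368e+00 -2.22075306e+00  1.94098362e-03] [-0.22585633 -0.32149567  0.24674381] 0.0187
scene 545.5973931918339 276.8643578744846 207.97626561817245 [1.3669755  0.89650362 1.1966639 ] [[-0.74, 0.68, 0.01], [0.43, 0.48, -0.77], [-0.53, -0.56, -0.64]]
side 410.82969200615224 273.6005044205833 201.74509483545324 [ 0.11740174 -0.75797961  0.72724793] [[0.88, -0.47, -0.01], [-0.27, -0.49, -0.83], [0.38, 0.73, -0.56]]
wrist 334.48634961757955 269.61868585299027 214.62934110524535 [0.67419252 0.08483056 0.37226064] [[1.0, 0.0, -0.0], [0.0, -0.94, 0.33], [-0.0, -0.33, -0.94]]
```

View pics/scene0.png

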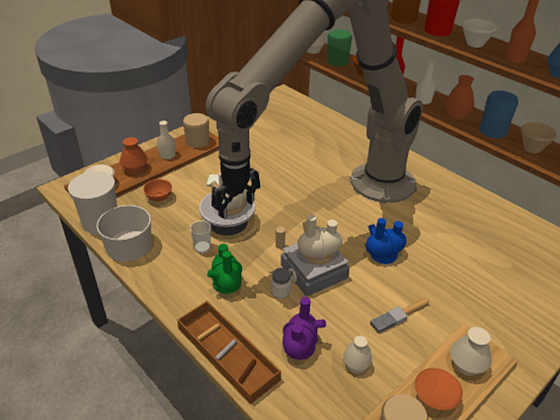

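View pics/side0.png

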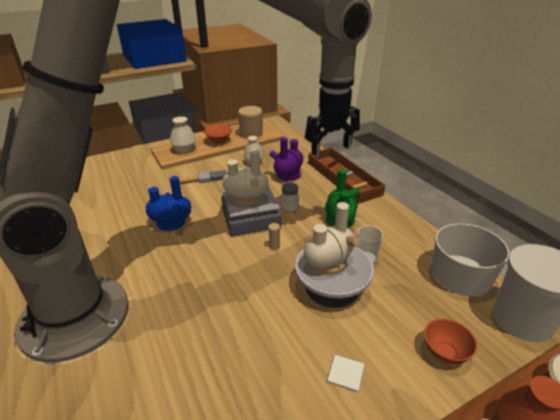

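The scene view shows the figure on the grey scale, its stubs at about (310,222) and (333,228). In the side view they are at about (233,168) and (256,160).
The look-alikes are the twin on the wheel (scene 235,205; side 328,245), blue (385,242; 168,205), green (226,270; 341,200) and purple (300,335; 288,158). I choose the figure on the scale and check it in a close crop.

Run:
```python
import cv2,numpy as np
a=cv2.imread("pics/scene0.png")[200:300,270:360];b=cv2.imread("pics/side0.png")[145:245,205:295]
k=dict(fx=4.4,fy=5.5)
cv2.imwrite("pics/crop0.png",np.hstack([cv2.resize(x,(396,440),interpolation=cv2.INTER_CUBIC) for x in(a,b)]))
```

```text
(no output)
```

View pics/crop0.png

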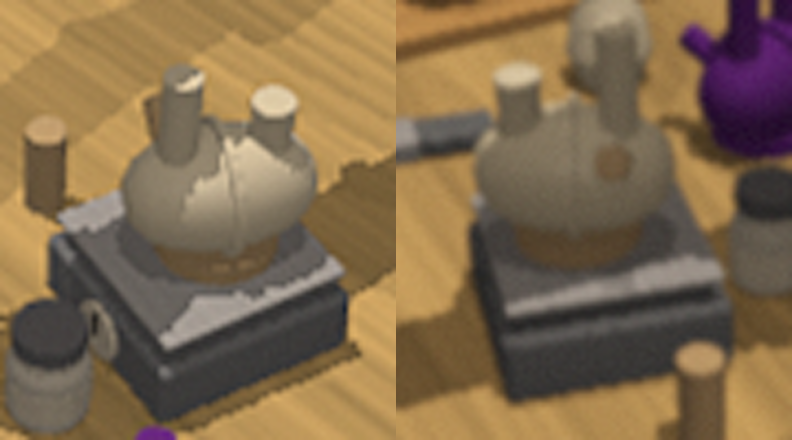

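The crop shows the figure on the scale. Its short stub's bright top is at scene (331.8,222.7) and side (232.2,161.6). The tall stub's top is at scene (311.3,216.6) and side (255,151.8), and the peg points to the robot's side, beside the tall stub.

```bash
cat > h.py <<'E'
import numpy as np
from bench import r
def ray(m,p):
    R=np.array(m["R"]);d=R.T@[(p[0]-m["cx"])/m["fx"],(p[1]-m["cy"])/m["fy"],1]
    return -R.T@np.array(m["t"]),d/np.linalg.norm(d)
def tri(obs):
    A=np.zeros((3,3));b=np.zeros(3);L=[]
    for m,p in obs:
        c,d=ray(m,p);P=np.eye(3)-np.outer(d,d);A+=P;b+=P@c;L.append((c,P))
    X=np.linalg.solve(A,b);return X,[np.linalg.norm(P@(X-c)) for c,P in L]
def plane(m,p,z):
    c,d=ray(m,p);return c+d*(z-c[2])/d[2]
def px(m,X):
    q=np.array(m["R"])@X+m["t"];return np.array([m["fx"]*q[0]/q[2]+m["cx"],m["fy"]*q[1]/q[2]+m["cy"]])
E
python3 - <<'E'
from h import *
s,t=r.camera_model("scene"),r.camera_model("side")
for n,a,b,z in(("short",(331.8,222.7),(232.2,161.6),.189),("tall",(311.3,216.6),(255,151.8),.221)):
    print(n,tri([(s,a),(t,b)]),plane(s,a,z),plane(t,b,z))
E
```

```text
short (array([0.4696225 , 0.16674182, 0.18816246]), [np.float64(0.000208687140424271), np.float64(0.00020868714042430626)]) [0.47059689 0.16729492 0.189     ] [0.46895652 0.16553234 0.189     ]
tall (array([0.5226527 , 0.13435356, 0.21964314]), [np.float64(0.0011480458242556738), np.float64(0.0011480458242555398)]) [0.52262522 0.13576239 0.221     ] [0.52222795 0.13079616 0.221     ]
```

The triangulation fits the text: the stub tops are 62.1 mm apart, the height difference is 31.5 mm, and the rays miss by about 1 mm at most. I will turn +59° so the jaw line lies across the stub line, rise first, and travel with the fingers shut.

```bash
python3 -m crank '[[0,0,0.13,0,1],[0,0,0.13,0,1],[0,0,0.13,0,1],[0,0,0.13,0,-1],[0,0,0,0,-1],[0,0,0,0.14,-1],[0,0,0,0.14,-1],[0,0,0,0.14,-1]]' 20
python3 -m crank '[[-0.1,0.08,0,0.14,-1],[-0.1,0.08,0,0.14,-1],[-0.1,0.08,0,0.14,-1],[-0.1,0.08,0,0.14,-1],[-0.1,0.08,0,0.14,-1],[-0.1,0.08,0,0.14,-1],[-0.1,0.08,0,0.05,-1],[-0.1,0.08,0,0,-1]]'
python3 -m crank '[[-0.1,0.08,0,0,-1],[-0.1,0.09,0,0,-1],[-0.02,0.1,0,0,-1],[0,0,0,0,-1],[0,0,0,0,-1],[0,0,0,0,-1]]'
python3 - <<'E'
from h import *
import cv2
o=r.get_obs();print(o["tcp_pos"],o["orientation"],o["contact_force"],o["joints"])
m=r.camera_model("wrist");cv2.imwrite("pics/w1.png",r.grab_frame("wrist"))
print(px(m,np.array([.4696,.1667,.1885])),px(m,np.array([.5226,.1344,.2205])))
np.savez("w1.npz",**m)
E
```

```text
clock: 0.77
tcp_pos: [0.6746, 0.0001, 0.297]
orientation: [-1.819, -2.56, 0.001]
contact_force: [0.4, 0.4, 0.2]
grip_width: 0.0256
gripper_force: 0.0
clock: 1.43
tcp_pos: [0.5136, 0.1285, 0.297]
orientation: [-0.837, -3.027, 0.001]
contact_force: [0.3, 1.2, 0.7]
grip_width: -0.0001
gripper_force: 0.0
clock: 1.93
tcp_pos: [0.4712, 0.1812, 0.2973]
orientation: [-0.842, -3.026, 0.001]
contact_force: [0.6, 0.2, -0.0]
grip_width: -0.0003
gripper_force: 0.0
[0.47118037 0.18120224 0.29726478] [-8.41714726e-01 -3.02645208e+00  1.25792360e-03] [ 0.57337869  0.19736428 -0.02365543] [-0.22761701  0.12401923 -0.28953501  1.80143562  0.03798352  1.22224126
  0.50021407]
[255.54568912 205.72178224] [254.594348   284.50931123]
```

View pics/w1.png

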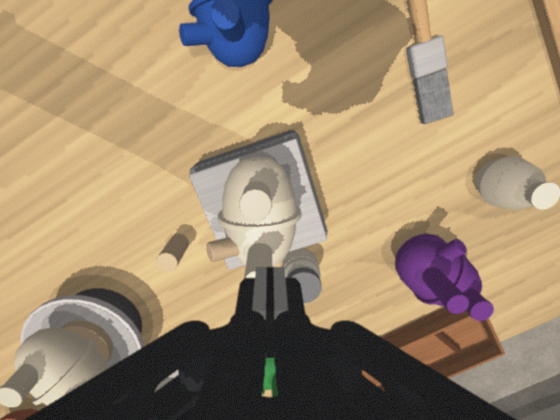

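The wrist view shows the short stub's top at about (256,202), against a predicted (255.5,205.7). The tall stub is nearer the fingers, at about (262,262). I'll fit the top by its mask.

Run:
```python
from h import *
import cv2
m=dict(np.load("w1.npz"));g=cv2.imread("pics/w1.png")
c=g[170:240,220:310];cv2.imwrite("pics/c1.png",cv2.resize(c,None,fx=7,fy=7,interpolation=cv2.INTER_CUBIC))
gray=cv2.cvtColor(c,cv2.COLOR_BGR2GRAY)
for th in(195,205,215,225):
    k=cv2.findContours((gray>th).astype(np.uint8),0,2)[0]
    for q in k:
        if cv2.contourArea(q)>150:print(th,cv2.contourArea(q),np.add(cv2.minEnclosingCircle(q)[0],(220,170)),cv2.minEnclosingCircle(q)[1])
print("R px",m["fx"]*.015/(np.array(m["R"])@[.4696,.1667,.189]+m["t"])[2])
s,t=r.camera_model("scene"),r.camera_model("side")
p=(255.8,203.5);print(plane(m,p,.189),tri([(m,p),(s,(331.8,222.7)),(t,(232.2,161.6))]))
```

```text
195 568.0 [258. 224.] 33.06064987182617
195 1517.5 [257.31946182 205.84827042] 31.368745803833008
195 495.0 [301.5        204.86231995] 34.951942443847656
205 457.0 [258.5 225. ] 29.56781768798828
205 1145.0 [258.47982025 209.83034515] 26.508277893066406
215 279.5 [262. 227.] 22.203702926635742
215 890.5 [260.33333206 209.        ] 21.666767120361328
225 180.0 [261.  232.5] 16.347881317138672
R px 16.625993863953862
[0.46781233 0.16810359 0.189     ] (array([0.46910933, 0.16712573, 0.18778508]), [np.float64(0.0011879883390017692), np.float64(0.0008121752529261654), np.float64(0.0005364738248858842)])
```

View pics/c1.png

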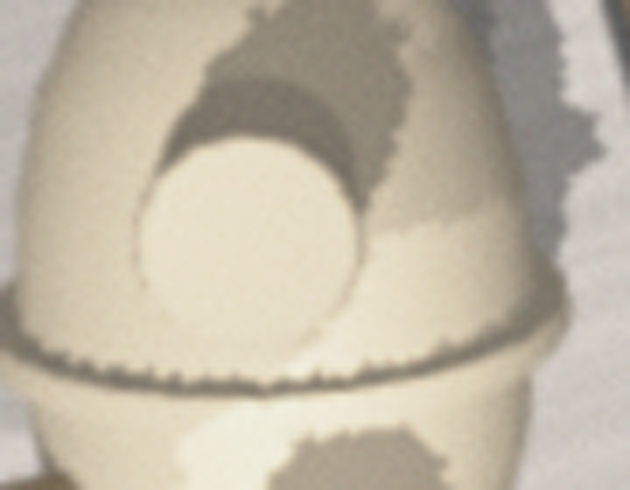

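In this crop the disc's centre is at full-picture (255.2,204.9), radius about 16 px against 16.6 expected, which agrees with the prediction. The target is (0.469,0.167,0.188), so I align and descend to about 12 mm above it.

```bash
python3 -m crank '[[-0.01,-0.07,0,0,-1],[0,0,0,0,-1],[0,0,-0.1,0,-1],[0,0,-0.1,0,-1],[0,0,-0.1,0,-1],[0,0,-0.1,0,-1],[0,0,-0.03,0,-1],[0,0,0,0,-1]]'
python3 -m crank '[[0,0,0,0,-1],[0,0,0,0,-1],[0,0,0,0,-1]]'
python3 - <<'E'
from h import *
import cv2
o=r.get_obs();print(o["tcp_pos"],o["contact_force"])
a=r.grab_frame("scene")[185:265,280:360];b=r.grab_frame("side")[125:205,205:285]
cv2.imwrite("pics/c2.png",np.hstack([cv2.resize(x,(400,400),interpolation=cv2.INTER_CUBIC) for x in(a,b)]))
E
```

```text
clock: 2.65
tcp_pos: [0.4682, 0.1671, 0.2101]
orientation: [-0.842, -3.024, 0.003]
contact_force: [0.1, -0.7, 0.5]
grip_width: 0.0001
gripper_force: 0.0
clock: 2.9
tcp_pos: [0.4699, 0.1684, 0.213]
orientation: [0.841, 3.025, 0.002]
contact_force: [-0.7, -0.1, 0.1]
grip_width: 0.0001
gripper_force: 0.0
[0.46991845 0.16836696 0.2129952 ] [-0.66689106 -0.05680942  0.0662681 ]
```

View pics/c2.png

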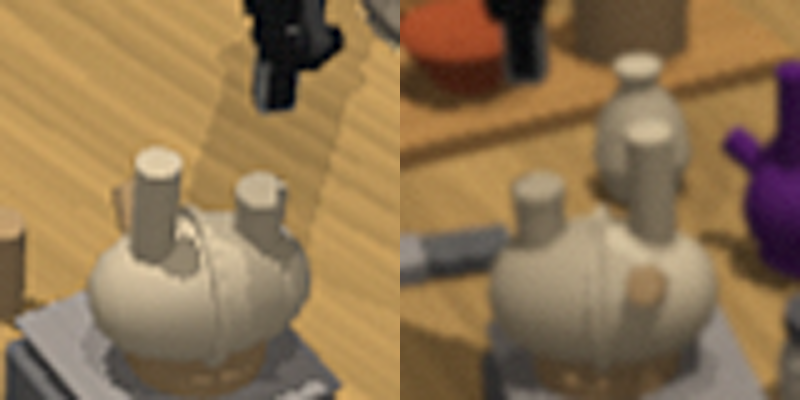

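The crop shows the fingertips higher above the stub than the TCP reading suggests: tips at scene (335.4,206) and side (230,140.6). I'll triangulate them.

Run:
```python
from h import *
import cv2
s,t=r.camera_model("scene"),r.camera_model("side")
print(tri([(s,(335,206)),(t,(230,140.6))]))
o=r.get_obs();X=np.array(o["tcp_pos"]);print(X,px(s,X),px(t,X),o["clock"],o["joints"])
m=r.camera_model("wrist");print(-m["R"].T@m["t"])
cv2.imwrite("pics/w2.png",r.grab_frame("wrist"))
```

```text
(array([0.46863088, 0.17007819, 0.25002892]), [np.float64(0.0005756934342100792), np.float64(0.0005756934342101775)])
[0.4696131  0.16826952 0.2126777 ] [332.97329956 216.30296727] [231.41028306 153.34943104] 3.0 [-0.21731044  0.18251622 -0.28410481  1.93139103  0.05949254  1.0338508
  0.50142111]
[0.39626074 0.21197551 0.39203337]
```

View pics/w2.png

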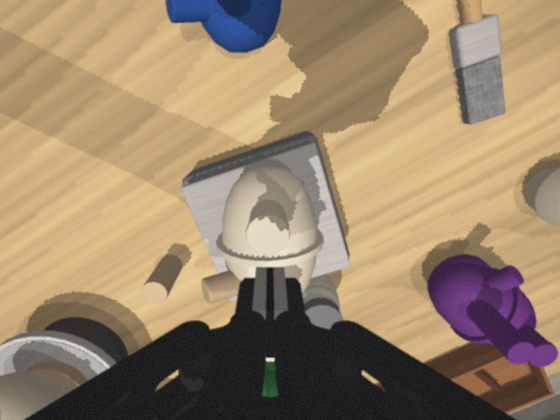

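The wrist view shows the stub top at about (266,232) and the shut fingertips at about (270,268). I'll check both against the reported pose.

Run:
```python
from h import *
from scipy.spatial.transform import Rotation as Ro
m=r.camera_model("wrist");o=r.get_obs();X=np.array(o["tcp_pos"]);print(X,o["clock"])
print("stub",px(m,np.array([.469,.167,.188])))
A=Ro.from_rotvec(o["orientation"]).as_matrix();print(A.round(3).tolist())
for b in(0,.0187,.03,.04,.05):print(b,px(m,X-b*A[:,2]))
```

```text
[0.469451   0.16821124 0.21247227] 3.05
stub [268.14477139 235.73126509]
[[-0.857, 0.516, 0.001], [0.516, 0.857, 0.001], [-0.001, 0.001, -1.0]]
0 [270.12086671 251.43749231]
0.0187 [270.12902772 266.44682771]
0.03 [270.13478585 277.03690068]
0.04 [270.14052386 287.58996784]
0.05 [270.14698373 299.47064218]
```

The lateral alignment agrees. The cameras put the tips about 35 mm farther back than the TCP reading, so I will creep down and watch the force. The pan spring (1.5 N/mm) makes small steps safe.

```bash
python3 -m crank '[[0,0,-0.02,0,-1],[0,0,-0.02,0,-1],[0,0,-0.01,0,-1],[0,0,0,0,-1],[0,0,0,0,-1],[0,0,0,0,-1]]'
python3 -m crank '[[0,0,-0.01,0,-1],[0,0,-0.01,0,-1],[0,0,0,0,-1],[0,0,0,0,-1],[0,0,0,0,-1],[0,0,0,0,-1]]'
python3 - <<'E'
from h import *
import cv2
o=r.get_obs();print(o["tcp_pos"],o["contact_force"])
a=r.grab_frame("scene")[185:265,280:360];b=r.grab_frame("side")[125:205,205:285]
cv2.imwrite("pics/c3.png",np.hstack([cv2.resize(x,(400,400),interpolation=cv2.INTER_CUBIC) for x in(a,b)]))
E
```

```text
clock: 3.55
tcp_pos: [0.469, 0.168, 0.2017]
orientation: [-0.841, -3.027, -0.0]
contact_force: [-0.3, -0.5, 0.1]
grip_width: -0.0001
gripper_force: 0.0
clock: 4.05
tcp_pos: [0.4691, 0.168, 0.1978]
orientation: [0.841, 3.027, 0.0]
contact_force: [-0.1, -0.3, -0.4]
grip_width: 0.0003
gripper_force: 0.0
[0.46905137 0.1680294  0.19777037] [-0.10753962 -0.27839861 -0.39366453]
```

View pics/c3.png

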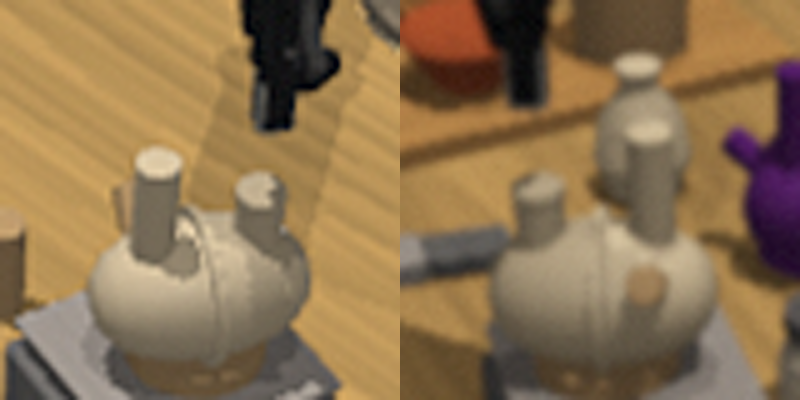

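The tips at scene (334.5,209) and side (230,145) still appear clear of the stub. No contact force yet, so I continue in 1 mm steps through the nominal contact height.

```bash
python3 - <<'E'
from h import *
s,t=r.camera_model("scene"),r.camera_model("side")
print(tri([(s,(334.5,209.3)),(t,(229.9,144.9))]))
E
python3 -m crank '[[0,0,-0.01,0,-1],[0,0,-0.01,0,-1],[0,0,-0.005,0,-1],[0,0,0,0,-1],[0,0,0,0,-1],[0,0,0,0,-1]]'
python3 -m crank '[[0,0,-0.005,0,-1],[0,0,-0.005,0,-1],[0,0,0,0,-1],[0,0,0,0,-1],[0,0,0,0,-1]]'
python3 -m crank '[[0,0,-0.005,0,-1],[0,0,-0.005,0,-1],[0,0,0,0,-1],[0,0,0,0,-1],[0,0,0,0,-1]]'
python3 -m crank '[[0,0,-0.005,0,-1],[0,0,-0.005,0,-1],[0,0,0,0,-1],[0,0,0,0,-1],[0,0,0,0,-1]]'
```

```text
(array([0.46772942, 0.16949785, 0.23771966]), [np.float64(9.23792011546106e-06), np.float64(9.237920115553581e-06)])
clock: 4.65
tcp_pos: [0.469, 0.168, 0.1927]
orientation: [-0.841, -3.027, -0.0]
contact_force: [0.1, -0.6, -0.5]
grip_width: -0.0002
gripper_force: 0.0
clock: 5.07
tcp_pos: [0.469, 0.168, 0.1907]
orientation: [-0.841, -3.027, 0.0]
contact_force: [-0.4, 0.6, -0.2]
grip_width: -0.0001
gripper_force: 0.0
clock: 5.48
tcp_pos: [0.469, 0.168, 0.1887]
orientation: [-0.841, -3.027, -0.0]
contact_force: [-0.5, -0.6, 0.1]
grip_width: 0.0004
gripper_force: 0.0
clock: 5.9
tcp_pos: [0.469, 0.168, 0.1867]
orientation: [-0.841, -3.027, -0.0]
contact_force: [0.0, -0.4, 0.9]
grip_width: 0.0001
gripper_force: 0.0
```

```bash
python3 -m crank '[[0,0,-0.005,0,-1],[0,0,0,0,-1],[0,0,0,0,-1],[0,0,0,0,-1]]'
python3 -m crank '[[0,0,-0.005,0,-1],[0,0,0,0,-1],[0,0,0,0,-1],[0,0,0,0,-1]]'
```

```text
clock: 6.23
tcp_pos: [0.469, 0.168, 0.1857]
orientation: [-0.841, -3.027, -0.0]
contact_force: [0.3, -0.3, 0.6]
grip_width: -0.0002
gripper_force: 0.0
clock: 6.57
tcp_pos: [0.469, 0.168, 0.1847]
orientation: [-0.841, -3.027, -0.0]
contact_force: [-0.4, 0.6, -0.4]
grip_width: 0.0
gripper_force: 0.0
```

There is no contact even 3 mm below the nominal height, so the cameras are right: the real tips sit about 38 mm behind the reported TCP. I continue down in small steps to leave about 12 mm of visible gap, then look again.

```bash
python3 -m crank '[[0,0,-0.01,0,-1],[0,0,-0.01,0,-1],[0,0,-0.01,0,-1],[0,0,-0.01,0,-1],[0,0,-0.01,0,-1],[0,0,0,0,-1],[0,0,0,0,-1]]'
python3 -m crank '[[0,0,-0.01,0,-1],[0,0,-0.01,0,-1],[0,0,-0.01,0,-1],[0,0,-0.01,0,-1],[0,0,0,0,-1],[0,0,0,0,-1]]'
python3 - <<'E'
from h import *
import cv2
o=r.get_obs();print(o["tcp_pos"],o["contact_force"])
a=r.grab_frame("scene");b=r.grab_frame("side");cv2.imwrite("pics/s4.png",a);cv2.imwrite("pics/d4.png",b)
cv2.imwrite("pics/c4.png",np.hstack([cv2.resize(x,(400,400),interpolation=cv2.INTER_CUBIC) for x in(a[195:245,295:345],b[125:175,215:265])]))
E
```

```text
clock: 7.15
tcp_pos: [0.4689, 0.1679, 0.1745]
orientation: [-0.841, -3.027, 0.0]
contact_force: [-0.5, 0.5, 0.4]
grip_width: 0.0001
gripper_force: 0.0
clock: 7.65
tcp_pos: [0.4689, 0.1679, 0.1665]
orientation: [-0.841, -3.027, 0.0]
contact_force: [-0.0, 0.2, 0.1]
grip_width: 0.0002
gripper_force: 0.0
[0.46890745 0.16794694 0.16653184] [-0.04787657  0.1819987   0.11625244]
```

View pics/c4.png

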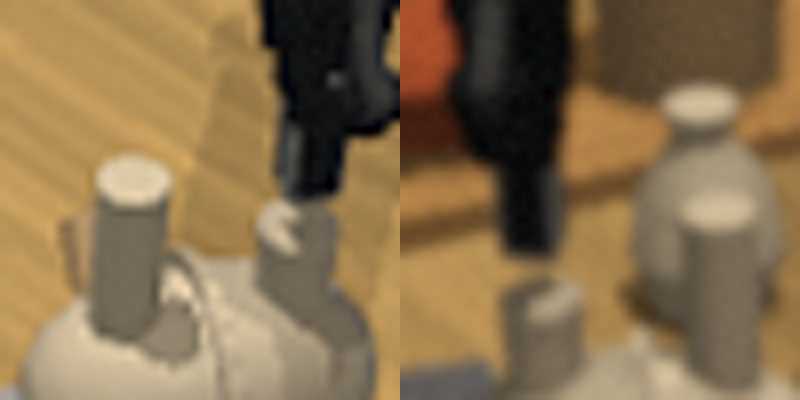

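Both views show the tips just above the short stub and well clear of the tall one. In the scene the tip bottom is at (333.5,218) with the stub disc at (331.6,222.2); in the side view the tip is at (230.7,155.4) with the disc at (232.4,161.3).

```bash
python3 - <<'E'
from h import *
s,t=r.camera_model("scene"),r.camera_model("side")
print(tri([(s,(333.5,218)),(t,(230.7,155.4))]),tri([(s,(331.6,222.2)),(t,(232.4,161.3))]))
E
python3 -m crank '[[0.012,-0.008,0,0,-1],[0,0,-0.01,0,-1],[0,0,-0.01,0,-1],[0,0,-0.01,0,-1],[0,0,0,0,-1],[0,0,0,0,-1],[0,0,0,0,-1]]'
python3 -m crank '[[0,0,-0.005,0,-1],[0,0,-0.005,0,-1],[0,0,0,0,-1],[0,0,0,0,-1],[0,0,0,0,-1]]'
```

```text
(array([0.46778187, 0.16950768, 0.20630562]), [np.float64(0.00020078671990821705), np.float64(0.0002007867199080894)]) (array([0.46981526, 0.1658619 , 0.18950284]), [np.float64(8.973856999378497e-05), np.float64(8.973856999385798e-05)])
clock: 8.33
tcp_pos: [0.4714, 0.1664, 0.1607]
orientation: [-0.841, -3.027, 0.0]
contact_force: [0.5, 0.3, -0.5]
grip_width: 0.0004
gripper_force: 0.0
clock: 8.75
tcp_pos: [0.4714, 0.1664, 0.1587]
orientation: [-0.841, -3.027, -0.0]
contact_force: [-0.2, -0.1, -1.1]
grip_width: 0.0002
gripper_force: 0.0
```

The measured gap was 17 mm at TCP z 0.1665, so contact should come at TCP z of about 0.150.

```bash
python3 -m crank '[[0,0,-0.005,0,-1],[0,0,-0.005,0,-1],[0,0,-0.005,0,-1],[0,0,-0.005,0,-1],[0,0,0,0,-1],[0,0,0,0,-1],[0,0,0,0,-1]]'
python3 -m crank '[[0,0,-0.005,0,-1],[0,0,-0.005,0,-1],[0,0,0,0,-1],[0,0,0,0,-1],[0,0,0,0,-1]]'
python3 -m crank '[[0,0,-0.005,0,-1],[0,0,0,0,-1],[0,0,0,0,-1],[0,0,0,0,-1],[0,0,0,0,-1]]'
```

```text
clock: 9.33
tcp_pos: [0.4714, 0.1664, 0.1547]
orientation: [-0.841, -3.027, -0.0]
contact_force: [-0.0, 0.1, 0.2]
grip_width: -0.0
gripper_force: 0.0
clock: 9.75
tcp_pos: [0.4714, 0.1664, 0.1527]
orientation: [-0.841, -3.027, -0.0]
contact_force: [0.4, -0.2, -0.3]
grip_width: 0.0006
gripper_force: 0.0
clock: 10.17
tcp_pos: [0.4714, 0.1664, 0.1517]
orientation: [-0.841, -3.027, -0.0]
contact_force: [0.2, -0.1, 1.5]
grip_width: 0.0004
gripper_force: 0.0
```

```bash
python3 -m crank '[[0,0,-0.005,0,-1],[0,0,0,0,-1],[0,0,0,0,-1],[0,0,0,0,-1],[0,0,0,0,-1]]'
python3 -m crank '[[0,0,0,0,-1]]'
```

```text
clock: 10.58
tcp_pos: [0.4715, 0.1665, 0.1508]
orientation: [0.841, 3.027, 0.0]
contact_force: [0.5, 1.0, 1.0]
grip_width: 0.0001
gripper_force: 0.5
clock: 10.67
tcp_pos: [0.4716, 0.1665, 0.1508]
orientation: [0.841, 3.027, 0.0]
contact_force: [0.2, 0.0, 0.2]
grip_width: 0.0002
gripper_force: 0.5
```

```bash
python3 -m crank '[[0,0,-0.005,0,-1],[0,0,0,0,-1],[0,0,0,0,-1],[0,0,0,0,-1]]'
python3 -m crank '[[0,0,0,0,-1]]'
python3 - <<'E'
from h import *
import cv2
a=r.grab_frame("scene");b=r.grab_frame("side")
cv2.imwrite("pics/c5.png",np.hstack([cv2.resize(x,(400,400),interpolation=cv2.INTER_CUBIC) for x in(a[195:245,295:345],b[125:175,215:265])]))
o=r.get_obs();print(o["tcp_pos"],o["contact_force"],o["gripper_force"])
E
```

```text
clock: 11.0
tcp_pos: [0.4715, 0.1665, 0.1498]
orientation: [0.841, 3.027, 0.0]
contact_force: [0.2, -0.7, 1.1]
grip_width: 0.0
gripper_force: 1.2
clock: 11.08
tcp_pos: [0.4716, 0.1665, 0.1498]
orientation: [0.841, 3.027, 0.0]
contact_force: [-0.1, 0.9, 2.5]
grip_width: 0.0
gripper_force: 1.3
[0.47151714 0.16650793 0.14978382] [0.17241683 0.21478866 2.94161902] 1.2686392664909363
```

View pics/c5.png

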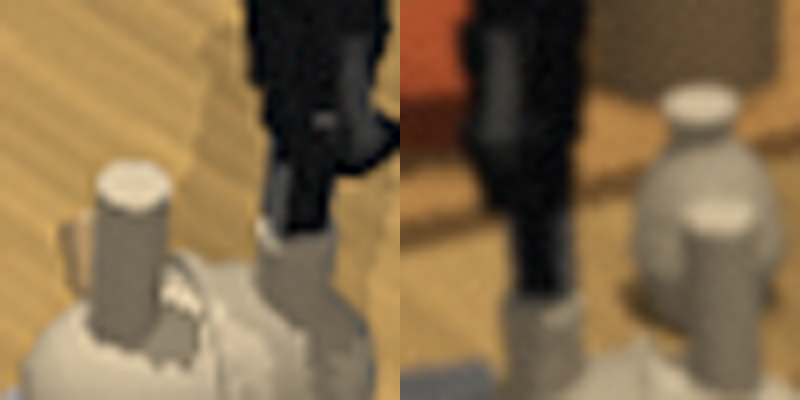

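The tips rest on the short stub's top with about 2.5 N, at scene (332,224) and side (233,161), clear of the tall stub, and the figure has not moved. I hold for about 2 s, then withdraw straight up.

```bash
for i in 1 2 3; do python3 -m crank '[[0,0,0,0,-1],[0,0,0,0,-1],[0,0,0,0,-1],[0,0,0,0,-1],[0,0,0,0,-1],[0,0,0,0,-1],[0,0,0,0,-1],[0,0,0,0,-1]]'|egrep 'clock|force|tcp'; done
python3 -m crank '[[0,0,0.02,0,-1],[0,0,0.05,0,-1],[0,0,0.1,0,-1],[0,0,0.1,0,-1],[0,0,0.1,0,-1],[0,0,0.1,0,-1],[0,0,0.1,0,-1],[0,0,0.1,0,-1]]'
python3 -m crank '[[0,0,0.1,0,-1],[0,0,0,0,-1],[0,0,0,0,-1],[0,0,0,0,-1],[0,0,0,0,-1],[0,0,0,0,-1],[0,0,0,0,-1],[0,0,0,0,-1]]'
python3 - <<'E'
from h import *
import cv2
a=cv2.imread("pics/s4.png")[150:300,240:400].astype(float);b=r.grab_frame("side")[145:250,205:290].astype(float)
d=cv2.imread("pics/side0.png")[145:250,205:290]
f=lambda x:cv2.GaussianBlur(cv2.cvtColor(x.astype(np.uint8),cv2.COLOR_BGR2GRAY),(0,0),1).astype(np.float32)
print("shift px vs start",cv2.phaseCorrelate(f(d),f(b)))
E
```

```text
clock: 11.85
tcp_pos: [0.4715, 0.1664, 0.1497]
contact_force: [0.4, 0.8, 3.0]
gripper_force: 1.3
clock: 12.52
tcp_pos: [0.4715, 0.1665, 0.1497]
contact_force: [1.4, 0.8, 2.1]
gripper_force: 1.3
clock: 13.18
tcp_pos: [0.4714, 0.1664, 0.1497]
contact_force: [1.3, 0.5, 2.4]
gripper_force: 1.3
clock: 13.85
tcp_pos: [0.4707, 0.166, 0.2851]
orientation: [-0.841, -3.026, 0.001]
contact_force: [0.5, 0.2, -0.9]
grip_width: 0.0002
gripper_force: 0.0
clock: 14.52
tcp_pos: [0.4711, 0.1663, 0.3031]
orientation: [-0.841, -3.026, 0.001]
contact_force: [-0.3, -0.5, -0.5]
grip_width: 0.0
gripper_force: 0.0
shift px vs start ((0.036690726323435285, 0.018834209429734017), 0.7474736937770137)
```

```bash
python3 -c "
from bench import r
print(r.hand_in())"
```

```text
the job is handed in; nothing more can be done
None
```

I rested the fingertips on the short stub's top for just over 2 s at about 2.5 N and withdrew about 150 mm straight up; the figure had not shifted in the side view, and the job is handed in (no verdict was returned), though the real tips sat about 38 mm behind the reported TCP, so the grasp-point height check is unconfirmed.

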